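Unclamp a mould and tip it out from under its retaining lip

ROBOT

A 7-joint arm with a two-finger parallel gripper is mounted at the origin on a cart in front of the work surface, level with it; the furniture and walls round the work are solid. World frame = base frame: x ahead of the robot, y to its left, z up, the work surface at z = 0. Lengths are in mm, angles in rad, forces in N, time in s.
With the tool pointing down it reaches from about 350 to 900 mm from the base axis. Payload 8.1 kg.
Tool frame: the origin (TCP) lies at the very end of the fingers, on their centre line; the grasp point (between the pads) lies 19 mm behind it; z points along the fingers, y is the line along which they close (so a half turn about z gives the same grasp; the last joint's range is limited). The gripper opens to 92 mm and grips with 3 to 60 N. Pads are 19 mm wide; open, the fingers measure 130 mm over their backs; the gripper's body (75 mm by 190 mm) begins 47 mm behind the grasp point.
Start: joints at [-1.372, 0.434, 0.025, 1.573, -0.012, 1.134, -0.075], TCP at [185.802, 596.757, 226.742] pointing down, gripper open.
Joint ranges: [-2.62, 2.62], [-0.44, 2.09], [-1.27, 1.32], [0.08, 2.57], [-1.32, 4.46], [0.12, 2], [-2.74, 2.74]. Speed limits (rad/s): [2.22, 2.22, 3.01, 3.01, 3.14, 3.14, 3.14].

INTERFACE

Orientations are given as a rotation vector (axis times angle).
In Python, from bench import env gives the robot as it stands. Calls block until the motion is done:
- env.reach(position, orientation): joint-space move of the TCP to a pose.
- env.movel(position, rotation=None, feed=150): straight line of the TCP; rotation=None keeps the orientation; feed is the mean speed in mm/s.
- env.movej(angles): joint-space move.
- env.command_gripper(opening, strength=None): finger opening in mm; strength is the grip in N (None keeps the last); returns when the fingers have stopped.
- env.hold(seconds).
- env.ik(position, orientation): joint angles nearest the present ones, or None.
- env.camera(name): name is "side" or "top" or "wrist"; returns the picture (480x640x3 uint8, red, green, blue); there is no depth.
- env.camera_model(name): a dict with "fx", "fy", "cx", "cy" (pixels), "eye" and "attitude" of the camera in the world. Camera axes: x right, y down, z forward; pixel columns grow to the right and rows downward; lengths in mm; the calibration is good to about 2 mm. A picture is of the moment at which its call begins: read the wrist's pose just before it. camera_model takes no time and is no camera call; for the wrist camera it gives the pose at the moment of the call.
A pose or a line that the arm cannot do raises env.IKError and nothing moves.
- env.finish_job(): hands the job in; it is judged then, once.
Readings, each from a call of its own:
- env.current_clock(): time.
- env.current_joint_pos(): joint angles.
- env.current_qvel(): joint speeds.
- env.current_joint_torque(): joint torques, N m.
- env.current_position(): TCP position.
- env.current_tool_rot(): TCP orientation.
- env.current_contact_force(): force on the tool from outside, world axes, zero at the start.
- env.current_wrist_torque(): the same for the moment, N m.
- env.current_width(): finger opening in mm.
- env.current_finger_force(): force on a finger pad.
Only numpy, scipy, OpenCV 4.12 (cv2) and the standard library are available. Lean on these libraries where they do the work, as an engineer would, in place of code of your own. Each camera call takes 0.05 s, during which the arm holds its last target. There are 200 camera calls.

TASK

The closed aluminium mould is held in one bay of the double nest by a swing clamp and by a fixed lip over its toe. Swing its clamp well clear (it opens one way only; feel which), tip the mould back by raising its clamped end so that it comes over the heel stop and out from under the lip without being forced, and set it down gently, upright in the middle of the cork rest. Leave the loose things on the bench where they lie.

Things in the scene. Friction and masses are not known exactly. Their poses are not given: they have to be found in the camera images.
- mould: closed aluminium mould: block 65 (x) x 36 (y, between its flat sides) x 65 mm tall, fixed on a steel sole 8 mm thick, 48 mm wide; 0.45 to 0.8 kg. Origin: underside of the sole, below the block's centre; z up; the sole's toe ends at x = -62, its heel at +60 mm. The block spans 8 to 73 mm in z; grip it across y, above the sole. Lies in either bay
- nest: fixed aluminium base plate 240 x 250 x 12 mm with two equal bays at y = +60 and -60 mm; origin at the centre of its underside, z up, x from the lips to the clamps. A mould's origin lies at x = -30 mm of a bay, sole on the plate; the clamp's axis is at x = 85 mm. Side cheeks, 12 mm high over the plate, leave 3 mm on each side of the sole from x = -75 to -15 mm
- lip_left (a point): middle of the lower edge of the left (+y) bay's steel lip, 60 mm wide; frame as the nest's. The edge is at nest x = -79 mm, 13 mm in over the toe, underside 14 mm and top 22 mm over the base plate; the riser's face is 16 mm behind it. With the toe's bottom on the plate the sole can be tipped about 0.4 rad before it binds here
- lip_right (a point): the same point of the right (-y) bay's lip
- stop_left (a point): middle of the top inner edge of the left bay's heel stop, a steel block 40 mm wide, 24 mm high over the base plate, from nest x = 33 to 41 mm, 3 mm behind the heel. Tipped by 0.21 rad or more about its toe the heel is over it; then the mould can be drawn out along its own x
- stop_right (a point): the same point of the right bay's heel stop
- clamp_a_knob (a point): centre of the black T-bar (46 along this frame's x, 12 along y, 26 mm tall) on a swing clamp, on its vertical turning axis, 58 mm above the base plate; the bar's top is 13 mm higher. Fixed to the bar, a dark steel finger points to this frame's -x, 65 mm long, 26 to 35 mm above the base plate; its 10 mm thick foot reaches down over the heel of a mould's sole
- clamp_a (a joint): swing of this clamp (rad, 0 to 1.4): near 0 its foot is over the heel, from 0.8 well clear; stays where left (0.12 N m dry friction). It opens one way only, with a hard stop the other way (up to 0.08 rad of play to it at the start); clockwise or anticlockwise differs between the two clamps and cannot be seen: feel. Stands at either bay
- clamp_b_knob (a point): centre of the black T-bar (46 along this frame's x, 12 along y, 26 mm tall) on a swing clamp, on its vertical turning axis, 58 mm above the base plate; the bar's top is 13 mm higher. Fixed to the bar, a dark steel finger points to this frame's -x, 65 mm long, 26 to 35 mm above the base plate; its 10 mm thick foot reaches down over the heel of a mould's sole
- clamp_b (a joint): swing of this clamp (rad, 0 to 1.4): near 0 its foot is over the heel, from 0.8 well clear; stays where left (0.12 N m dry friction). It opens one way only, with a hard stop the other way (up to 0.08 rad of play to it at the start); clockwise or anticlockwise differs between the two clamps and cannot be seen: feel. Stands at either bay
- cork_rest: flat fixed cork slab 170 (x) x 130 (y) x 10 mm on the bench; origin at the centre of its underside
- bolt: hexagon bolt with nut, 28 x 16 x 14 mm, lying in the empty bay; bystander, origin at the centre of its underside
- tape_roll: cream roll of tape, 102 mm across, 24 mm high; bystander, origin at the centre of its underside
- pliers: blue-handled pliers, 161 x 80 x 13 mm; bystander, origin at the centre of its underside
- disc: moulded sample disc, 52 mm across, 18 mm high; bystander, origin at the centre of its underside
- spanner_c: small spanner, 90 x 17 x 4 mm; bystander, origin at the centre of its underside
Not all that is in view belongs to the job. There is more than one size of the mould; the one meant has the size given above.

How it is judged:
By the outcome, as a careful person would: the job done as asked, in the order asked, and still so for the second after the job is handed in, with the robot touching nothing.
It also fails if it takes over 61 s, if anything falls off the work surface, if the arm or the gripper's body presses on something with over 40 N, if the wrist force passes 120 N, or if a joint passes its speed limit or range.

## Working session

There is one attempt and no reset: what is moved stays moved. The work goes in short steps, each a Python script; the robot and the scene stay as the last script left them, time stands still between calls to the robot, and variables do not carry over. Pictures are saved under pics/ and viewed, at most 10 in all, crops included, and the job is handed in when it is done.

```bash
mkdir -p pics; ls; python3 - <<'E'
from bench import env
import cv2
for n in ("side","top"):
    m=env.camera_model(n); print(n,{k:(v.tolist() if hasattr(v,'tolist') else v) for k,v in m.items()})
    cv2.imwrite(f"pics/{n}0.png",env.camera(n)[:,:,::-1])
print(env.current_position(),env.current_tool_rot(),env.current_width(),env.current_clock())
m=env.camera_model("wrist"); print(m)
E
```

```text
pics
side {'fx': 505.5985694943054, 'fy': 505.5985694943054, 'cx': 317.38135860641825, 'cy': 244.33976844517477, 'eye': [473.3009879161718, -1071.8813911731218, 492.55188315806197], 'attitude': [-1.9051094078691464, 0.12125172811026563, -0.050715890217501024]}
top {'fx': 458.4917739447233, 'fy': 458.4917739447233, 'cx': 313.7134390575045, 'cy': 237.61269654825028, 'eye': [547.7201238134289, 34.41914591046986, 975.5574168393028], 'attitude': [-2.2180244105089955, 2.1821853920829564, -0.03592936296922152]}
[185.69845294 596.32024988 226.03401365] [-4.72395505e-01 -3.10575659e+00  2.13827199e-03] 91.88056827352172 0.1
{'fx': 397.1444147368276, 'fy': 397.1444147368276, 'cx': 323.0299728301878, 'cy': 241.0827713790747, 'eye': array([117.01318455, 617.3421084 , 384.17453981]), 'attitude': array([2.34518348, 1.7263287 , 0.23384925])}
```

View pics/top0.png

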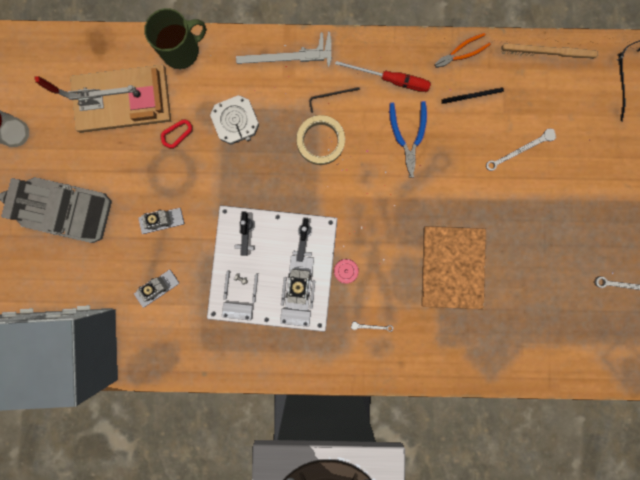

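View pics/side0.png

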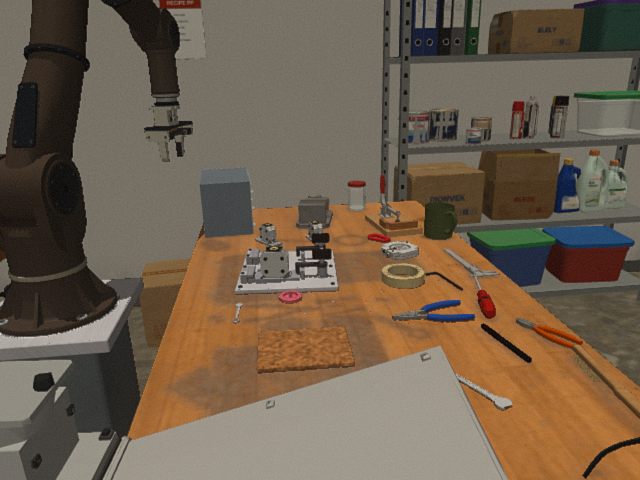

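The top view (x up, y left) shows these candidates for the mould: the block in the nest's right bay at (298,287), and two smaller moulds loose at (160,220) and (155,288). I choose the one in the bay, which is held by a clamp with its knob at about (305,226). The other clamp is at (246,220). The cork is at (454,267), the tape at (320,140), the disc at (346,271) and the spanner at (372,327). Next I'll check the choice in a close crop.

```bash
python3 - <<'E'
import cv2
a=cv2.imread("pics/top0.png")[195:345,195:365]
cv2.imwrite("pics/c1.png",cv2.resize(a,None,fx=4,fy=4,interpolation=cv2.INTER_CUBIC)[:600])
E
```

```text
(no output)
```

View pics/c1.png

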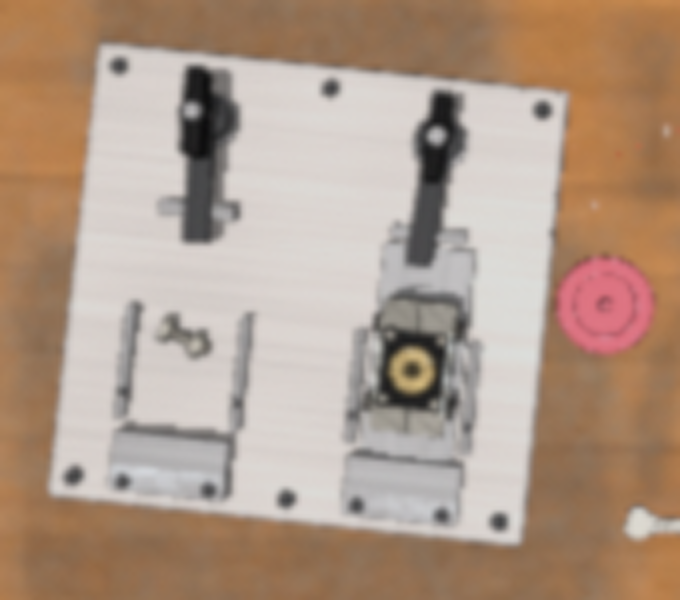

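The crop shows the block (gold sprue at crop (412,370)) clamped in the right bay. The finger foot is over the heel, and the bolt lies in the left bay at (182,335). The plate corners are crop (100,44), (568,93), (520,543) and (50,494), and the knob is at (436,135). Next I'll localise these.

```bash
cat >h.py <<'E'
from bench import env
import numpy as np, cv2
from scipy.spatial.transform import Rotation as R
from scipy.optimize import least_squares
def pix2w(m,uv,z):
    d=R.from_rotvec(m["attitude"]).apply([(uv[0]-m["cx"])/m["fx"],(uv[1]-m["cy"])/m["fy"],1])
    e=np.array(m["eye"]); return e+d*(z-e[2])/d[2]
def w2pix(m,p):
    c=R.from_rotvec(m["attitude"]).inv().apply(np.asarray(p)-m["eye"]); return np.array([m["fx"]*c[...,0]/c[...,2]+m["cx"],m["fy"]*c[...,1]/c[...,2]+m["cy"]]).T
def tool(yaw,tip=0):
    """tool down, tool y along world direction yaw+90deg; tip>0 raises the +x end"""
    return (R.from_euler('z',yaw)*R.from_euler('y',-tip)*R.from_rotvec([0,np.pi,0])).as_rotvec()
def snap(n,f): cv2.imwrite(f"pics/{f}.png",env.camera(n)[:,:,::-1])
def st(): return dict(t=round(env.current_clock(),1),p=np.round(env.current_position(),1),F=np.round(env.current_contact_force(),1),M=np.round(env.current_wrist_torque(),2),w=round(env.current_width(),1))
E
python3 - <<'E'
from h import *
m=env.camera_model("top")
g=lambda u,v:np.array([u/4-.375+195,v/4-.375+195])
img=np.array([g(100,44),g(568,93),g(520,543),g(50,494)])
loc=np.array([[120,125],[120,-125],[-120,-125],[-120,125]])
W=np.array([pix2w(m,p,12)[:2] for p in img])
def f(q): c,s=np.cos(q[2]),np.sin(q[2]); return (loc@np.array([[c,s],[-s,c]])+q[:2]-W).ravel()
q=least_squares(f,[400,0,0]).x; print("nest",q,f(q).round(1))
c,s=np.cos(q[2]),np.sin(q[2]); T=lambda x,y:(q[:2]+np.array([[c,-s],[s,c]])@[x,y]).round(1)
print("mould",T(-30,-60),"knob",T(85,-60),"by px",pix2w(m,g(436,135),83).round(1),"mould top px",pix2w(m,g(413,370),87).round(1), "finger tip",pix2w(m,g(420,265),47).round(1))
print("nominal finger px",w2pix(m,[*T(20,-60),47]))
im=cv2.imread("pics/top0.png"); hsv=cv2.cvtColor(im,cv2.COLOR_BGR2HSV)
cork=np.array([pix2w(m,p,10)[:2] for p in [(424,226),(485,227),(485,308),(422,307)]]);print("cork",cork.round(0),cork.mean(0))
for p in [(246,240)]: pass
for yaw in(q[2],q[2]-1,q[2]+1):
    print(env.ik([*T(85,-60),64],tool(yaw)))
for tip in(0,.28): print(env.ik([*T(-30,-60),80],tool(q[2],tip)))
print(env.ik([*cork.mean(0),60],tool(0)))
E
```

```text
nest [ 5.19096638e+02  1.25903626e+02 -8.81111716e-02] [ 1.5  0.9  1.5 -0.9 -1.9 -1.4 -1.1  1.5]
mould [483.9  68.8] knob [598.5  58.7] by px [598.8  58.9  83. ] mould top px [484.8  68.   87. ] finger tip [534.9  66.9  47. ]
nominal finger px [300.83970365 261.49822831]
cork [[ 612. -193.]
 [ 612. -321.]
 [ 442. -321.]
 [ 442. -190.]] [ 527.17277454 -256.14884958]
[-0.34794798  0.57711235  0.23348943  1.81548822 -0.18237899  0.76985515
  1.46312396]
[-0.49728018  0.60435702  0.45662828  1.82874824 -0.36004945  0.79111275
  0.62829895]
[-0.19632534  0.57043988  0.01399493  1.80153715 -0.01085941  0.7696896
  2.30593764]
[-0.4573861   0.40950006  0.26920009  2.08141652 -0.17112951  0.67105866
  1.40770881]
[-0.56237378  0.30913251  0.27464332  2.31776907  0.09443993  0.26798449
  1.08394274]
[-0.05826075  0.62486783  0.61850289  1.8793835  -0.49523241  0.79479822
  2.39768439]
```

The nest pose and the direct knob and mould pixels agree to within 1 mm. I'll move above the knob and refine with the wrist camera.

```bash
python3 - <<'E'
from h import *
env.reach([598.6,58.8,170],tool(-.105)); env.command_gripper(45,40)
print(st()); m=env.camera_model("wrist"); snap("wrist","w1"); np.save("w1.npy",np.r_[m["eye"],m["attitude"]])
for p in ([598.6,58.8,83],[484,68.8,85],[535,67,47]): print(w2pix(m,p))
E
```

```text
{'t': 3.4, 'p': array([598.6,  58.8, 170. ]), 'F': array([ 0.6, -0. , -0.5]), 'M': array([-0.05,  0.07, -0.  ]), 'w': 45.1}
[324.31853495 246.44938422]
[320.7925499   50.57664558]
[326.41868643 142.17728843]
```

View pics/w1.png

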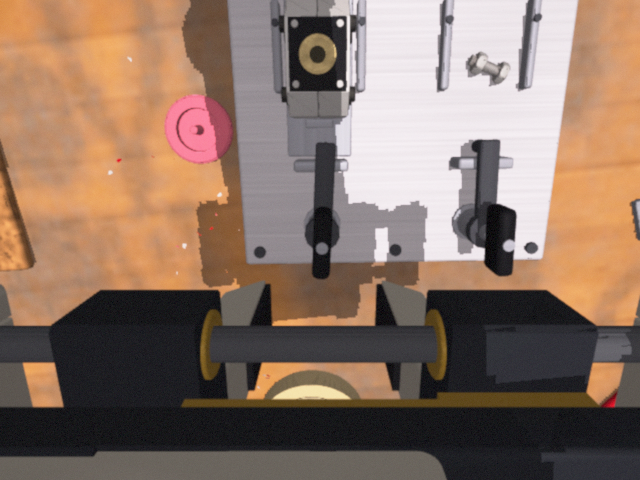

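The wrist view puts the knob dot at (322,248) against a predicted (324,246), and the mould top at (318,53) against (321,51). Both agree to about 1 mm, and the bar is aligned with the tool. I'll grip the bar and feel which way it turns.

```bash
python3 - <<'E'
from h import *
y0=-.105; p=[598.8,58.2,63]
env.movel([*p[:2],110],feed=200); env.movel(p,feed=60); print(st())
env.command_gripper(8,40); env.hold(.2); print(st())
for d in (.06,.12,-.0,-.06,-.12,0):
    env.movel(p,tool(y0+d),feed=40); env.hold(.1); print(d,st())
    if abs(env.current_wrist_torque()[2])>1.5: print("stop")
E
```

```text
{'t': 4.8, 'p': array([599.1,  58.2,  63.2]), 'F': array([ 0.3, -0.3,  0.7]), 'M': array([ 0.01, -0.01,  0.01]), 'w': 45.2}
{'t': 5.7, 'p': array([598.8,  57.9,  63.1]), 'F': array([-0.5, -2.1,  2.5]), 'M': array([-0.5 ,  0.18, -0.01]), 'w': 11.8}
0.06 {'t': 6.0, 'p': array([598.8,  57.8,  63.1]), 'F': array([-1. , -3.1,  2.8]), 'M': array([-0.58,  0.27, -0.49]), 'w': 11.8}
0.12 {'t': 6.4, 'p': array([598.8,  57.9,  63.1]), 'F': array([-1.9, -4.1,  5.3]), 'M': array([-0.76,  0.33, -0.92]), 'w': 12.6}
-0.0 {'t': 6.8, 'p': array([598.8,  57.9,  63.1]), 'F': array([-1.4, -4.6,  4.4]), 'M': array([-1.01,  0.35, -0.08]), 'w': 11.4}
-0.06 {'t': 7.1, 'p': array([598.8,  57.9,  63.1]), 'F': array([-2.4, -4.8,  5.1]), 'M': array([-1.  ,  0.39, -0.14]), 'w': 11.6}
-0.12 {'t': 7.5, 'p': array([598.8,  58. ,  63. ]), 'F': array([-1.6, -5. ,  5.1]), 'M': array([-0.99,  0.36, -0.17]), 'w': 11.7}
0 {'t': 7.8, 'p': array([598.8,  57.9,  63.1]), 'F': array([-2.2, -5.4,  3.9]), 'M': array([-1.09,  0.37,  0.12]), 'w': 11.5}
```

The + direction meets the stop (0.9 N m). The − direction moves with friction only, so the clamp opens clockwise. I'll swing it.

```bash
python3 - <<'E'
from h import *
y0=-.105; p=[598.8,58.2,63]
for d in (-.3,-.6,-.9,-1.15):
    env.movel(p,tool(y0+d),feed=60); print(d,st())
env.command_gripper(45,40); env.hold(.1); print(st())
env.movel([*p[:2],170],feed=150)
env.reach([484.2,68.4,190],tool(-.09)); print(st())
m=env.camera_model("wrist"); snap("wrist","w2"); snap("top","t2")
for q in ([484,68.8,85],): print(w2pix(m,q))
E
python3 -c "
import cv2,numpy as np
a=cv2.imread('pics/t2.png')[195:345,195:365];b=cv2.imread('pics/w2.png')
a=cv2.resize(a,(400,353));b=cv2.resize(b,(400,300));c=np.zeros((353,800,3),np.uint8);c[:,:400]=a;c[:300,400:]=b
cv2.imwrite('pics/v2.png',c)"
```

```text
-0.3 {'t': 8.3, 'p': array([598.9,  58. ,  63.1]), 'F': array([-1.5, -4.7,  5.3]), 'M': array([-1.06,  0.45, -0.07]), 'w': 11.7}
-0.6 {'t': 8.7, 'p': array([599. ,  58.1,  63.1]), 'F': array([-2. , -4.3,  5.5]), 'M': array([-1.01,  0.37, -0.13]), 'w': 11.9}
-0.9 {'t': 9.2, 'p': array([599.1,  58.2,  63.1]), 'F': array([-1.1, -4.5,  5.1]), 'M': array([-0.98,  0.35, -0.12]), 'w': 11.5}
-1.15 {'t': 9.6, 'p': array([599.1,  58.2,  63.1]), 'F': array([-1.7, -3.4,  4.7]), 'M': array([-0.96,  0.32, -0.08]), 'w': 11.8}
{'t': 10.4, 'p': array([598.8,  58.2,  63. ]), 'F': array([ 0.4, -0.1,  0.5]), 'M': array([-0.08, -0.01,  0.02]), 'w': 45.2}
{'t': 12.1, 'p': array([484.5,  68.3, 189.6]), 'F': array([0.3, 0.2, 1. ]), 'M': array([ 0.02, -0.03, -0.03]), 'w': 44.8}
[324.84657321 238.61070314]
```

View pics/v2.png

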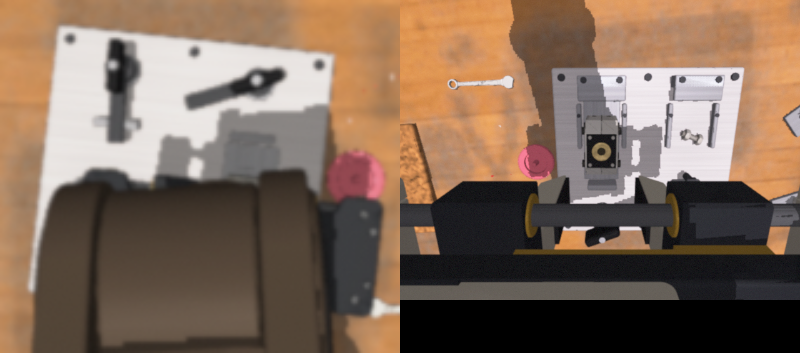

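The clamp is swung about 1.15 rad and stands clear. The mould top at wrist (322,242) suggests a shift of about −1.5 mm in y. Next I'll grip the block gently and check the side force.

```bash
python3 - <<'E'
from h import *
env.command_gripper(62,12)
p=[485.0,67.3]
env.movel([*p,110],feed=200); env.movel([*p,46],feed=70); print(st())
env.command_gripper(34,12); env.hold(.2); print(st(),env.current_finger_force())
E
```

```text
{'t': 14.4, 'p': array([485.3,  67.3,  46.3]), 'F': array([-0.1, -0.5, -0.7]), 'M': array([0.05, 0.01, 0.04]), 'w': 61.7}
{'t': 15.1, 'p': array([485.1,  67.4,  46.1]), 'F': array([-0.5,  0.6,  4.8]), 'M': array([ 0.06,  0.15, -0.01]), 'w': 36.3} 11.972056478261948
```

```bash
cat >>h.py <<'E'
YAW=-.09; M0=np.array([485.0,67.3,12.])
def pose(th,a=0,b=0,s=0,up=0):
    Rz=R.from_euler('z',YAW); Rm=Rz*R.from_euler('y',-th)
    return M0+Rz.apply([-62+a,0,b+up])+Rm.apply([62+s,0,34]), tool(YAW,th)
E
python3 - <<'E'
from h import *
q=pose(.27,2.2,1.2,25,90); print(env.ik(*q))
env.command_gripper(34,55); print(st())
env.movel(*pose(0,.7,.6),feed=10); print("lift",st())
for th in (.04,.08,.12,.16,.2,.24,.27):
    env.movel(*pose(th,.7+1.5*th/.27,.6+.6*th/.27),feed=35); s=st(); print(th,s,np.round(np.array(pose(th,.7+1.5*th/.27,.6+.6*th/.27)[0])-s['p'],1))
    f=s['F']
    if np.linalg.norm(f)>22: print("HALT"); break
E
```

```text
[-0.82047473  0.19420502  0.59381997  2.20874424 -0.03910681  0.51603285
  1.26300755]
{'t': 15.3, 'p': array([485.1,  67.4,  46.1]), 'F': array([-1.2,  1.1,  4.8]), 'M': array([ 0.14,  0.2 , -0.04]), 'w': 36.3}
lift {'t': 15.6, 'p': array([485.3,  67.1,  46.2]), 'F': array([-0.9, -0.6, -5.2]), 'M': array([ 0.08, -0.01, -0.03]), 'w': 36.3}
0.04 {'t': 15.8, 'p': array([483.3,  67.4,  48.8]), 'F': array([ 0.7, -0.6, -6.1]), 'M': array([0.04, 0.12, 0.  ]), 'w': 36.1} [ 1.2 -0.1  0.3]
0.08 {'t': 16.1, 'p': array([482.6,  67.5,  51.5]), 'F': array([ 0.9,  0.4, -5.3]), 'M': array([ 0.05,  0.21, -0.01]), 'w': 35.7} [ 0.6 -0.   0.1]
0.12 {'t': 16.3, 'p': array([481.5,  67.7,  54. ]), 'F': array([ 0.1, -0.2, -5.5]), 'M': array([0.1 , 0.26, 0.03]), 'w': 36.3} [ 0.4 -0.1  0. ]
0.16 {'t': 16.6, 'p': array([480.2,  67.8,  56.3]), 'F': array([ 0.6,  0.5, -6.1]), 'M': array([ 0.09,  0.4 , -0.01]), 'w': 36.4} [ 0.2 -0.1  0.1]
0.2 {'t': 16.8, 'p': array([478.6,  67.9,  58.6]), 'F': array([-0.2,  0.4, -5.5]), 'M': array([ 0.07,  0.52, -0.02]), 'w': 36.1} [ 0.2 -0.   0.1]
0.24 {'t': 17.1, 'p': array([476.8,  68.1,  60.7]), 'F': array([-0.4, -0. , -5.9]), 'M': array([0.05, 0.63, 0.02]), 'w': 36.4} [ 0.4 -0.1  0.2]
0.27 {'t': 17.3, 'p': array([475.7,  68.2,  62.3]), 'F': array([-0.6,  0.6, -6.6]), 'M': array([ 0.11,  0.72, -0.01]), 'w': 35.8} [ 0.2 -0.1  0.2]
```

It tips freely, carrying only its weight (about 5.8 N). I'll draw it out and lift.

```bash
python3 - <<'E'
from h import *
for s in (6,12,18,25):
    env.movel(*pose(.27,2.2,1.2,s),feed=35); print(s,st())
    if np.linalg.norm(env.current_contact_force())>22: print("HALT"); raise SystemExit
for u in (20,50,100):
    env.movel(*pose(.27,2.2,1.2,25,u),feed=100); print(u,st())
env.movel(*pose(0,2.2,1.2,25,120),feed=80); print(st())
c=[527.2,-256.1]
print(env.ik([*c,170],tool(0)))
E
```

```text
6 {'t': 17.6, 'p': array([482.4,  67.5,  64.3]), 'F': array([ 0.1,  0.4, -5.2]), 'M': array([0.09, 0.74, 0.  ]), 'w': 36.2}
12 {'t': 18.0, 'p': array([487.8,  67.1,  65.8]), 'F': array([-0.2,  0.3, -5.5]), 'M': array([ 0.07,  0.72, -0.1 ]), 'w': 36.1}
18 {'t': 18.3, 'p': array([493.6,  66.6,  67.4]), 'F': array([ 0.8, -1.2, -6.5]), 'M': array([ 0.07,  0.73, -0.03]), 'w': 36.1}
25 {'t': 18.6, 'p': array([500.3,  65.9,  69.3]), 'F': array([-0.3,  0.2, -5.8]), 'M': array([ 0.08,  0.72, -0.04]), 'w': 36.1}
20 {'t': 19.0, 'p': array([500.2,  66.3,  89.4]), 'F': array([-0.2,  0.6, -5.2]), 'M': array([0.07, 0.66, 0.02]), 'w': 36.1}
50 {'t': 19.4, 'p': array([499.7,  66.2, 118.8]), 'F': array([-0.4,  0.2, -5.4]), 'M': array([0.1 , 0.73, 0.05]), 'w': 36.2}
100 {'t': 20.1, 'p': array([499.4,  66. , 168.5]), 'F': array([-0.1, -0.5, -7. ]), 'M': array([0.06, 0.68, 0.01]), 'w': 36.4}
{'t': 20.6, 'p': array([512.5,  64. , 165.8]), 'F': array([-0.6,  0.1, -6. ]), 'M': array([-0.06,  0.05,  0.  ]), 'w': 35.9}
[-0.07954898  0.47277253  0.63186447  1.77938965 -0.32625362  0.99578594
  2.25077592]
```

```bash
python3 - <<'E'
from h import *
c=[527.5,-256.5]
env.movel([*c,165],tool(0),feed=200); print(st())
env.movel([*c,60],feed=120); env.movel([*c,48],feed=30); env.hold(.2); print(st())
f0=env.current_contact_force()[2]; z=48
while z>41:
    z-=.7; env.movel([*c,z],feed=8); env.hold(.05)
    f=np.mean([env.current_contact_force()[2] for _ in range(3)])
    if f-f0>4.5: break
print(z,st()); snap("side","s3"); snap("wrist","w3")
E
python3 -c "
import cv2,numpy as np
a=cv2.imread('pics/s3.png')[240:400,220:380];b=cv2.imread('pics/w3.png')
a=cv2.resize(a,(400,400),interpolation=cv2.INTER_CUBIC);b=cv2.resize(b,(400,300));c=np.zeros((400,800,3),np.uint8);c[:,:400]=a;c[:300,400:]=b
cv2.imwrite('pics/v3.png',c)"
```

```text
{'t': 22.3, 'p': array([ 527.7, -255.2,  164.9]), 'F': array([ 0.8, -0.3, -5.7]), 'M': array([0.02, 0.06, 0.01]), 'w': 36.4}
{'t': 24.1, 'p': array([ 527.6, -256.6,   48.1]), 'F': array([ 0.5, -0.3, -6.2]), 'M': array([-0.02, -0.  ,  0.02]), 'w': 36.2}
43.79999999999998 {'t': 25.9, 'p': array([ 527.6, -256.5,   44.2]), 'F': array([-2.8,  2.1,  3.1]), 'M': array([0.3 , 0.48, 0.04]), 'w': 35.9}
```

View pics/v3.png

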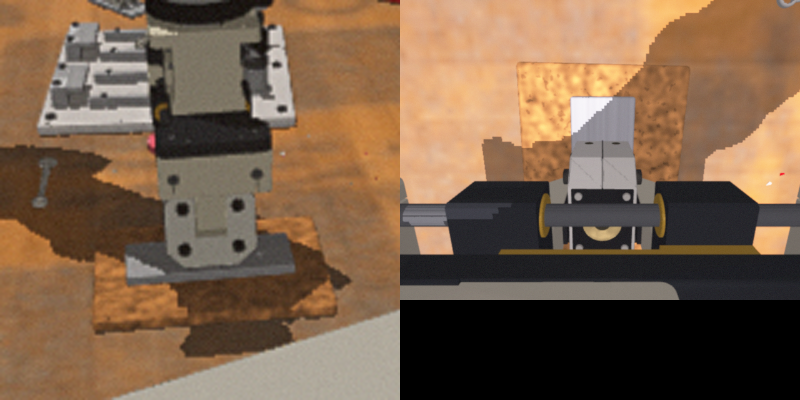

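The side view shows the mould upright with its sole flat on the cork, and the wrist view shows it centred across the slab. I'll release, rise and verify.

```bash
python3 - <<'E'
from h import *
env.command_gripper(60,10); env.hold(.1); print(st())
p=env.current_position(); env.movel([527.5,-256.5,160],feed=100)
env.reach([420,250,260],tool(0)); env.hold(.3); print(st()); snap("top","t4"); snap("side","s4")
E
python3 -c "
import cv2,numpy as np
a=cv2.imread('pics/s4.png')[230:390,220:380];b=cv2.imread('pics/t4.png')[200:350,360:510]
c=np.hstack([cv2.resize(x,(400,400),interpolation=cv2.INTER_CUBIC) for x in (a,b)])
cv2.imwrite('pics/v4.png',c)"
```

```text
{'t': 26.7, 'p': array([ 527.5, -256.5,   43.8]), 'F': array([-0.4,  0.1,  0.8]), 'M': array([ 0.06,  0.  , -0.02]), 'w': 60.3}
{'t': 30.2, 'p': array([420.2, 249.6, 259.9]), 'F': array([-0.2,  0.5,  0.1]), 'M': array([0.03, 0.  , 0.03]), 'w': 60.1}
```

View pics/v4.png

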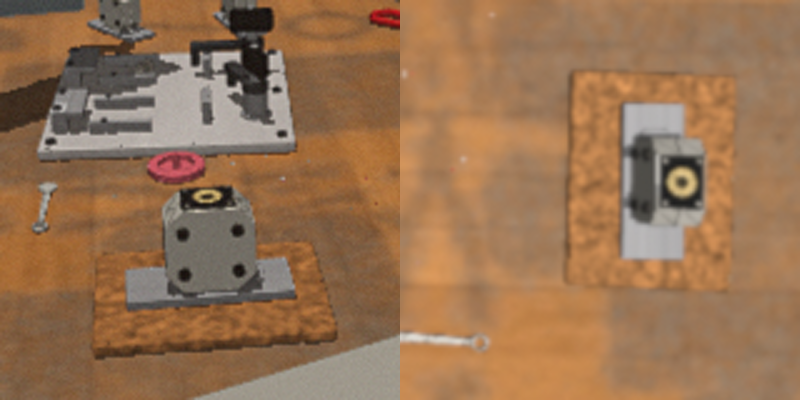

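The mould stands upright, with its sole centred on the cork to within about 1 mm (crop (653,181) against cork centre (651,180)). The clamp is open and the loose things are where they were.

```bash
python3 -c "
from bench import env
print(env.finish_job())"
```

```text
the job is handed in; nothing more can be done
None
```

The job is handed in at about 30 s: I swung the clamp clear, tipped the mould out without force, and set it upright in the middle of the cork; the loose things stayed where they were.

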